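# Lay out the serving board of a hot-drink stall

### The arm

A 7-joint arm with a two-finger parallel gripper is mounted at the origin on the work surface. World frame = base frame: x ahead of the robot, y to its left, z up, the work surface at z = 0. Lengths are in m, angles in rad, forces in N, time in s.
With the tool pointing down it reaches from about 0.425 to 0.925 m from the base axis. Payload 6.8 kg.
Tool frame: the origin (TCP) lies at the very end of the fingers, on their centre line; the grasp point (between the pads) lies bot.tcp_to_grasp behind it (bot.tcp_to_grasp is the distance from the TCP to the grasp point, in m); z points along the fingers, y is the line along which they close (so a half turn about z gives the same grasp; the last joint's range is limited). The gripper opens to 85 mm and grips with 20 to 120 N. Pads are 22 mm wide; open, the fingers measure 114 mm over their backs; the gripper's body (76 mm by 85 mm) begins 54 mm behind the grasp point. The pads swing forward as they close: fully open they stand 13 mm farther back than shut.
Start: joints at [1.075, 0.477, 0.022, 1.555, -0.011, 1.109, -0.083], TCP at [0.255, -0.625, 0.231] pointing down, gripper open.
Joint ranges: [-2.96, 2.96], [-0.34, 2.1], [-1.41, 1.46], [0.24, 2.44], [-1.37, 4.51], [0.17, 1.92], [-2.96, 2.96]. Speed limits (rad/s): [2.39, 2.39, 3.14, 3.14, 3.14, 3.14, 3.14].

### API

Orientations are given as a unit quaternion [w, x, y, z].
In Python, from station import bot gives the robot as it stands.
- The arm moves only by the tool servo_tool, never from a script. Its argument "motion" is a list that holds one entry, the list of rows, each a list of 7 numbers: the shift along the tool's x, y, z in m, then the turn, a rotation vector about the tool's x, y, z in units of 5 degrees (1.0 is 5 degrees), then the opening, from 0 (shut) to 1 (fully open). A call has 1 to 20 rows; each row is the pose to reach, as a shift and turn from the pose commanded when the call began, along the tool's axes at that moment; what a row does not reach only later rows make up. A row lasts 1/12 s, in which the tool goes at most 41.7 mm and 7.16 degrees, less where a joint would pass 70% of its speed; a pose out of reach is approached as far as the arm can. A call with a gripper value outside its range is refused whole. The fingers move at their own pace and stop on an object; "grip_force" is the grip in N (left out, the last holds). Time passes only in rows, so rows that repeat a pose let the fingers close. It gives the time, the measured TCP pose, the force, the opening and the grip force at its end, in the units of the state.
- bot.get_obs(): the state, without advancing time (a new reading comes with each control period).
- bot.read_camera(name): name is "scene" or "top"; returns a dict with "img" (420x560x3 uint8, red, green, blue), "K" (3x3 intrinsics, pixels), "pose" (4x4, takes a point from camera to world coordinates). Camera axes: x right, y down, z forward; pixel columns grow to the right and rows downward; lengths in m; the calibration is good to about 2 mm. A picture is of the moment at which its call begins. There is no depth.
- bot.hand_in(): hands the job in; it is judged then, once.
The state is a dict: "t": time; "q": joint angles; "joint_vel": joint speeds; "joint_torque": joint torques, N m; "eef_pos": TCP position; "tool_rot": TCP orientation; "contact_force": force on the tool from outside, world axes, zero at the start; "torque": the same for the moment, N m; "gripper_width": opening from 0.0 (shut) to 1.0 (fully open); "grasp_force": force on a finger pad.
Only numpy, scipy, OpenCV 4.12 (cv2) and the standard library are available. Lean on these libraries where they do the work, as an engineer would, in place of code of your own. Each camera call takes 0.05 s, during which the arm holds its last target. There are 200 camera calls.

### The job

Lay out the serving board for the next customer: stand the white cup in the middle of the copper saucer, the blue tin in the middle of the silver-grey saucer with the red tin centred on top of it, and the yellow-lidded jar on the board midway between the two saucers. Set each thing down upright rather than dropping it, and leave the white-lidded jar, the tissue box and the stack of paper cups where they are.

Things in the scene. Friction and masses are not known exactly. Their poses are not given: they have to be found in the camera images.
- board: Pale plywood board fixed to the counter, 120 (x) x 360 (y) x 12 mm high, turned by up to 10 degrees. Origin at the centre of its underside, x away from the robot, y along its length. The two saucers are fixed on its top, centres 120 mm either side of the board's centre along y; which is at which end varies. The board's centre is midway between them and bare at the start.
- copper_saucer: Round copper-coloured saucer, fixed on the board's top; 110 mm across, 10 mm high, with a flat inner floor 4 mm above its underside and about 94 mm across inside a low sloping rim. Origin at the centre of its underside (12 mm above the counter), z up.
- steel_saucer: Round silver-grey metal saucer, same shape and size as the copper one, fixed on the board. Origin at the centre of its underside (12 mm above the counter), z up.
- cup: White ceramic cup without a handle, with an orange band, open at the top, 68 mm high, 46 mm across at the foot and 64 mm at the rim, wall 3 mm, about 0.12 kg; stands upright at the start. Origin at the centre of its underside, z up when upright. Loose, to be moved.
- blue_tin: Round closed sugar tin, all blue with a thin brass hoop and a flat top, 62 mm across, 50 mm high, about 0.25 kg, the larger of the two tins. Origin at the centre of its underside, z up when upright. Loose, to be moved.
- red_tin: Round closed cinnamon tin, all red with a thin brass hoop and a flat top, 50 mm across, 36 mm high, about 0.12 kg, the smaller of the two tins. Origin at the centre of its underside, z up when upright. Loose, to be moved.
- yellow_jar: Closed round amber spice jar with a yellow lid and a paper label, 60 mm across, 86 mm high in all (the lid, 58 mm across, takes the top 14 mm), about 0.28 kg. Origin at the centre of its underside, z up when upright. Loose, to be moved.
- white_jar: Closed round white jar with a white lid, same size as the yellow-lidded one (60 mm across, 86 mm high), standing among the things to be moved. Origin at the centre of its underside. Loose, not to be disturbed.
- tissue_box: Red and white tissue box, 120 x 120 x 85 mm high, on the counter to the robot's right of the board. Origin at the centre of its underside. Loose, not to be disturbed.
- cup_stack: Stack of upside-down paper cups in brown and white, 74 mm across at the foot, 133 mm high, on the counter to the robot's left of the board. Origin at the centre of its underside. Loose, not to be disturbed.

How it is judged:
At the end, for the whole second after the job is handed in: Upright, at rest and released: cup and blue tin on the floors of the copper and grey saucers within 15 mm of their centres, red tin on the blue tin within 12 mm, yellow-lidded jar on the board within 15 mm of midway between the saucers. The other three lie within 25 mm of their starts (horizontal distance between cup and copper_saucer below 0.015 m and z of cup in the frame of copper_saucer between 0 and 0.008 m and horizontal distance between blue_tin and steel_saucer below 0.015 m and z of blue_tin in the frame of steel_saucer between 0 and 0.008 m and horizontal distance between red_tin and blue_tin below 0.012 m and z of red_tin in the frame of blue_tin between 0.046 and 0.054 m and horizontal distance between yellow_jar and board below 0.015 m and z of yellow_jar in the frame of board between 0.008 and 0.016 m and angle between each of cup, blue_tin, red_tin, yellow_jar's own z axis and vertical below 0.12 rad and linear speed of each of cup, blue_tin, red_tin, yellow_jar below 0.03 m/s and distance of each of white_jar, tissue_box, cup_stack from where it was at the start of the episode below 0.025 m); the robot touches nothing.
It fails at once if the white-lidded jar, the tissue box or the cup stack is moved by more than 25 mm (distance of any of white_jar, tissue_box, cup_stack from where it was at the start of the episode above 0.025 m).
It fails at once if one of the four things is dropped: it moves faster than 0.7 m/s (a fall of about 25 mm) while the fingers do not hold it ((linear speed of cup above 0.7 m/s and contact force between the fingers and cup below 0.05 N) or (linear speed of blue_tin above 0.7 m/s and contact force between the fingers and blue_tin below 0.05 N) or (linear speed of red_tin above 0.7 m/s and contact force between the fingers and red_tin below 0.05 N) or (linear speed of yellow_jar above 0.7 m/s and contact force between the fingers and yellow_jar below 0.05 N)).
It also fails if it takes over 115 s, if anything falls off the work surface, if the arm or the gripper's body presses on something with over 40 N, if the wrist force passes 120 N, or if a joint passes its speed limit or range.

## Working session

There is one attempt and no reset: what is moved stays moved. The work goes in short steps, Python scripts to look and compute and a tool call to move; the robot and the scene stay as the last step left them, time stands still between calls to the robot, and variables do not carry over. Pictures are saved under pics/ and viewed, at most 14 in all, crops included, and the job is handed in when it is done.

Besides the shell and the picture viewer there is one more tool, called after ">>>" as name(argument=value, ...), one argument or row to a line, values as JSON. servo_tool: Moves the arm, as the interface text tells. Its arguments: {"type":"object","properties":{"motion":{"type":"array"},"grip_force":{"type":"number"}},"required":["motion"]}

```bash
mkdir -p pics; ls; python3 - <<'E'
from station import bot
import cv2,numpy as np
np.set_printoptions(precision=4,suppress=True)
for n in("scene","top"):
    c=bot.read_camera(n); cv2.imwrite(f"pics/{n}0.png",cv2.resize(c["img"][:,:,::-1],(800,600),interpolation=cv2.INTER_CUBIC)); print(c["K"],c["pose"])
print(bot.get_obs(),bot.tcp_to_grasp)
E
```

```text
pics
[[426.806    0.     284.4804]
 [  0.     426.806  211.7841]
 [  0.       0.       1.    ]] [[-0.8649  0.3884 -0.318   0.8877]
 [ 0.502   0.6703 -0.5465  0.5535]
 [ 0.0009 -0.6323 -0.7747  0.885 ]
 [ 0.      0.      0.      1.    ]]
[[441.3208   0.     280.2573]
 [  0.     441.3208 205.7154]
 [  0.       0.       1.    ]] [[ 0.0202 -0.9782  0.2067  0.2936]
 [-0.9998 -0.021  -0.0016  0.0019]
 [ 0.0059 -0.2066 -0.9784  1.1697]
 [ 0.      0.      0.      1.    ]]
{'t': 0.1, 'q': array([ 1.0749,  0.4778,  0.0223,  1.5564, -0.0115,  1.1093, -0.0831]), 'joint_vel': array([-0.    , -0.0012,  0.0006, -0.0026,  0.0003,  0.0016,  0.0003]), 'joint_torque': array([  0.0036, -59.7758,   1.6131, -28.1954,   0.0128,   0.005 ,
        -0.    ]), 'eef_pos': array([ 0.255 , -0.6244,  0.2304]), 'tool_rot': array([-0.0008,  0.9813,  0.1927, -0.0002]), 'contact_force': array([ 0.3294, -0.1771,  0.512 ]), 'torque': array([-0.0279,  0.0157,  0.0542]), 'grasp_force': 0.0, 'gripper_width': 1.0038118973555412} 0.0187
```

View pics/top0.png

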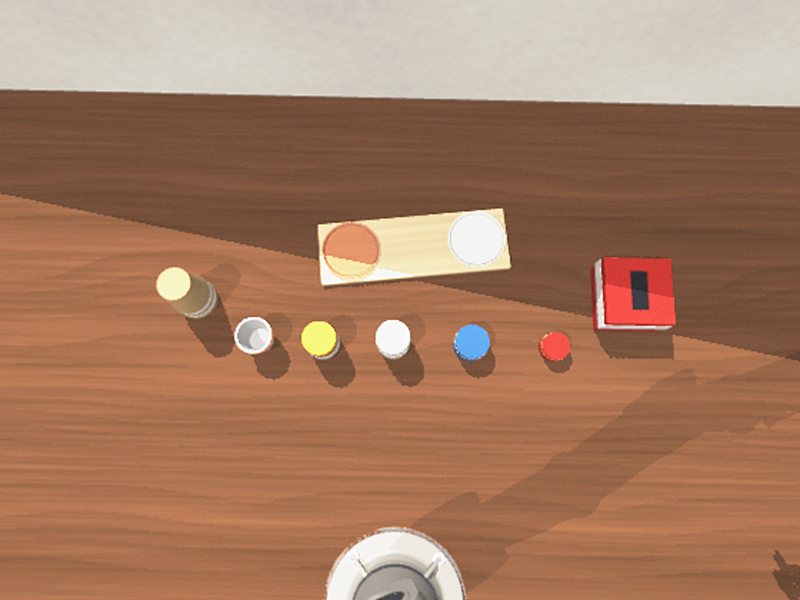

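View pics/scene0.png

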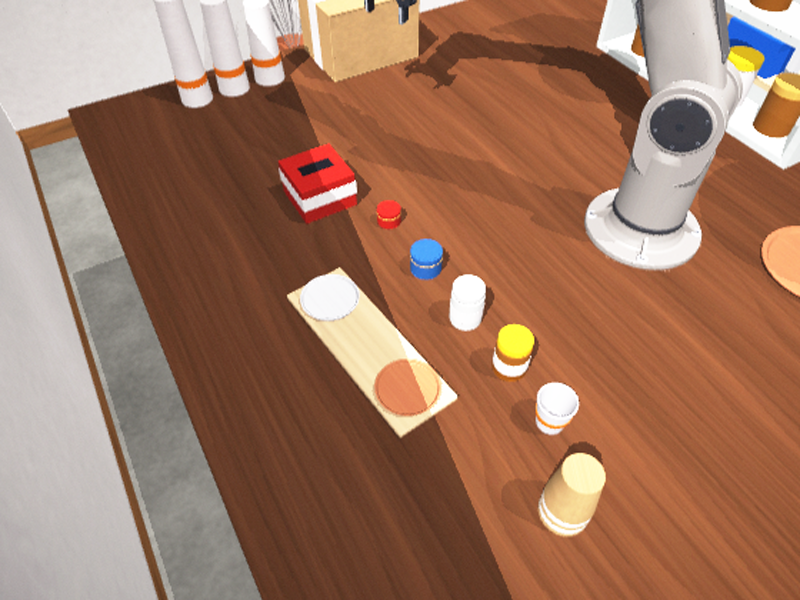

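The top view shows the copper saucer at about (351,249), grey saucer (477,238), cup (253,335), yellow (320,338), white jar (393,338), blue (472,341) and red (555,346) in the 800 px scale. I'll take an enlarged crop for precision.

```bash
python3 - <<'E'
from station import bot
import cv2
i=bot.read_camera("top")["img"][:,:,::-1]
a=i[140:270,150:290]; b=i[140:270,265:405]
cv2.imwrite("pics/ca.png",cv2.resize(a,None,fx=4.5,fy=4.5,interpolation=cv2.INTER_CUBIC))
cv2.imwrite("pics/cb.png",cv2.resize(b,None,fx=4.5,fy=4.5,interpolation=cv2.INTER_CUBIC))
E
```

```text
(no output)
```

View pics/ca.png

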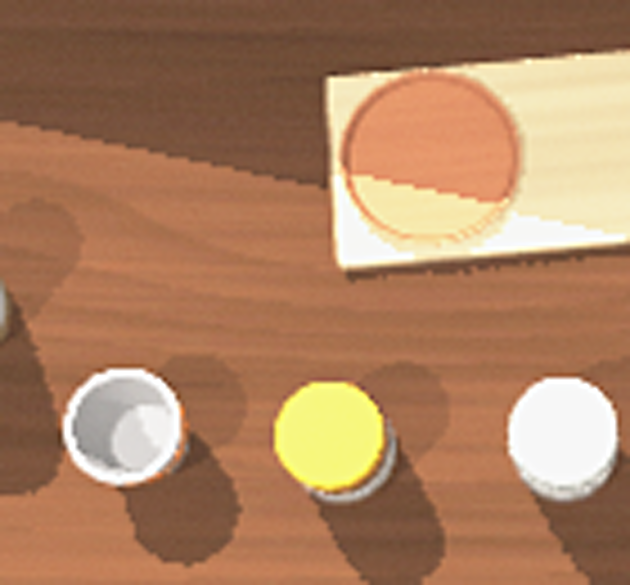

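View pics/cb.png

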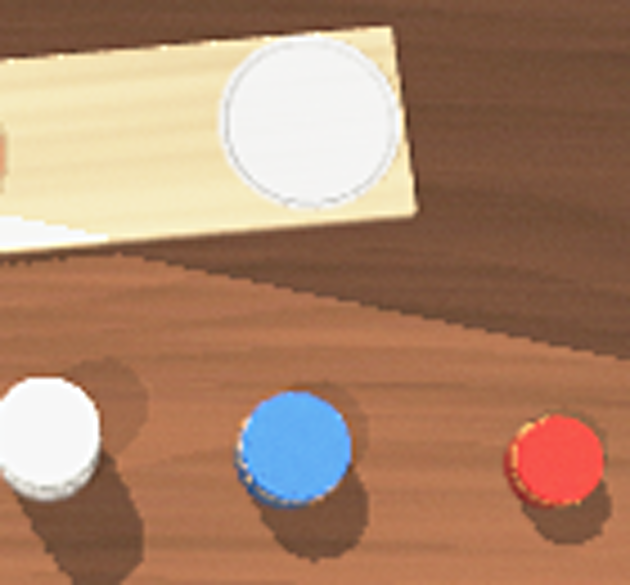

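Crop a gives copper saucer (433,157), cup rim (124,427), yellow lid (330,436), white lid (563,432). Crop b gives grey saucer (311,122), blue top (296,446), red top (560,459).

```bash
cat >h.py <<'E'
from station import bot
import numpy as np
from scipy.spatial.transform import Rotation as R
np.set_printoptions(precision=4,suppress=True)
def ray(c,uv,z):
    d=c["pose"][:3,:3]@np.linalg.solve(c["K"],[*uv,1]); o=c["pose"][:3,3]
    return o+d*(z-o[2])/d[2]
def tool(target,yaw=None,o=None):
    "shift in tool axes to a world TCP target; yaw = heading of tool y (rad), pointing straight down"
    o=o or bot.get_obs(); r=R.from_quat(np.roll(o["tool_rot"],-1))
    s=r.inv().apply(np.array(target)-o["eef_pos"])
    out=[s]
    if yaw is not None:
        best=None
        for k in(0,np.pi):
            y=np.array([np.cos(yaw+k),np.sin(yaw+k),0]);z=np.array([0,0,-1]);x=np.cross(y,z)
            w=(r.inv()*R.from_matrix(np.c_[x,y,z])).as_rotvec()/np.radians(5)
            if best is None or np.linalg.norm(w)<np.linalg.norm(best): best=w
        out.append(best)
    return out
E
python3 - <<'E'
from h import *
c=bot.read_camera("top")
P={}
for n,u,v,x0,z in[("copper",433,157,150,.022),("cup",124,427,150,.068),("yellow",330,436,150,.086),("white",563,432,150,.086),("steel",311,122,265,.022),("blue",296,446,265,.05),("red",560,459,265,.036)]:
    P[n]=ray(c,(x0+(u+.5)/4.5-.5,140+(v+.5)/4.5-.5),z); print(n,P[n])
d=P["copper"]-P["steel"];m=(P["copper"]+P["steel"])/2
print("mid",m,np.linalg.norm(d),np.degrees(np.arctan2(d[1],d[0])))
o=bot.get_obs();print(R.from_quat(np.roll(o["tool_rot"],-1)).as_matrix())
E
```

```text
copper [0.6201 0.0945 0.022 ]
cup [0.4469 0.2576 0.068 ]
yellow [0.4418 0.1401 0.086 ]
white [0.4467 0.0122 0.086 ]
steel [ 0.6472 -0.1428  0.022 ]
blue [ 0.4467 -0.1298  0.05  ]
red [ 0.4443 -0.2831  0.036 ]
mid [ 0.6337 -0.0241  0.022 ] 0.23880854487799125 96.50848360263045
[[ 0.9257  0.3782 -0.0005]
 [ 0.3782 -0.9257  0.0011]
 [-0.0001 -0.0012 -1.    ]]
```

>>> servo_tool(
  motion=[
    [[0.02,-0.02,0,0,0,-0.8,1],[0.04,-0.04,0,0,0,-1.6,1],[0.06,-0.063,0.005,0,0,-2.4,1],[0.08,-0.084,0.01,0,0,-3.2,1],[0.1,-0.105,0.015,0,0,-4.0,1],[0.12,-0.126,0.02,0,0,-4.8,1],[0.14,-0.148,0.025,0,0,-5.6,1],[0.16,-0.169,0.03,0,0,-6.4,1],[0.18,-0.19,0.035,0,0,-7.2,1],[0.2,-0.211,0.04,0,0,-8.0,1],[0.22,-0.232,0.045,0,0,-8.8,1],[0.24,-0.253,0.05,0,0,-9.6,1],[0.26,-0.274,0.05,0,0,-10.4,1],[0.28,-0.295,0.05,0,0,-11.2,1],[0.3,-0.316,0.05,0,0,-12.0,1],[0.32,-0.338,0.05,0,0,-12.8,1],[0.34,-0.359,0.05,0,0,-13.56,1],[0.355,-0.375,0.05,0,0,-13.56,1],[0.365,-0.385,0.05,0,0,-13.56,1],[0.365,-0.385,0.05,0,0,-13.56,1]],
  ],
  grip_force=30,
)

```text
t: 1.87
eef_pos: [0.4489, -0.1272, 0.1816]
tool_rot: [0.0, 0.705, 0.709, 0.001]
contact_force: [-0.1, 0.2, 0.5]
gripper_width: 0.994
grasp_force: 0.0
```

```bash
python3 - <<'E'
from h import *
o=bot.get_obs();print(o["t"],o["q"],o["eef_pos"]);print(*tool([.4467,-.1298,.019],0,o))
c=bot.read_camera("top")
print("stack",ray(c,(175*.7,283*.7),.133),"box",ray(c,(640*.7,292*.7),.085))
E
```

```text
1.8667 [ 0.5491  0.2291 -0.4588  2.065   0.13    0.8736  0.0226] [ 0.4489 -0.1272  0.1816]
[-0.0028 -0.0024  0.1626] [ 0.0138 -0.0125  0.0634]
stack [0.5232 0.3798 0.133 ] box [ 0.5352 -0.4224  0.085 ]
```

>>> servo_tool(
  motion=[
    [[-0.001,-0.001,0.02,0,0,0.06,1],[-0.002,-0.002,0.045,0,0,0.06,1],[-0.003,-0.0025,0.07,0,0,0.06,1],[-0.003,-0.0025,0.095,0,0,0.06,1],[-0.003,-0.0025,0.12,0,0,0.06,1],[-0.003,-0.0025,0.14,0,0,0.06,1],[-0.003,-0.0025,0.153,0,0,0.06,1],[-0.003,-0.0025,0.16,0,0,0.06,1],[-0.003,-0.0025,0.162,0,0,0.06,1],[-0.003,-0.0025,0.162,0,0,0.06,1],[-0.003,-0.0025,0.162,0,0,0.06,0],[-0.003,-0.0025,0.162,0,0,0.06,0],[-0.003,-0.0025,0.162,0,0,0.06,0],[-0.003,-0.0025,0.162,0,0,0.06,0],[-0.003,-0.0025,0.162,0,0,0.06,0],[-0.003,-0.0025,0.162,0,0,0.06,0],[-0.003,-0.0025,0.162,0,0,0.06,0],[-0.003,-0.0025,0.162,0,0,0.06,0]],
  ],
  grip_force=30,
)

```text
t: 3.42
eef_pos: [0.4459, -0.1339, 0.0204]
tool_rot: [0.001, 0.709, 0.705, 0.0]
contact_force: [-1.0, -0.6, 7.5]
gripper_width: 0.716
grasp_force: 32.0
```

>>> servo_tool(
  motion=[
    [[0,0,-0.01,0,0,0,0],[0,0,-0.03,0,0,0,0],[0,0,-0.05,0,0,0,0],[0,0,-0.065,0,0,0,0],[-0.001,0.015,-0.07,0,0,0,0],[-0.003,0.035,-0.07,0,0,0,0],[-0.005,0.06,-0.07,0,0,0,0],[-0.007,0.085,-0.07,0,0,0,0],[-0.009,0.11,-0.07,0,0,0,0],[-0.01,0.135,-0.07,0,0,0,0],[-0.011,0.16,-0.07,0,0,0,0],[-0.012,0.18,-0.07,0,0,0,0],[-0.013,0.194,-0.07,0,0,0,0],[-0.0135,0.201,-0.07,0,0,0,0],[-0.0135,0.201,-0.07,0,0,0,0],[-0.0135,0.201,-0.07,0,0,0,0],[-0.0135,0.201,-0.07,0,0,0,0]],
  ],
)

```text
t: 4.83
eef_pos: [0.6446, -0.148, 0.0892]
tool_rot: [-0.001, 0.709, 0.705, -0.001]
contact_force: [0.5, 0.3, -1.7]
gripper_width: 0.718
grasp_force: 34.1
```

```bash
python3 - <<'E'
from h import *
import cv2
o=bot.get_obs();print(o["t"],o["q"],o["eef_pos"]);print(*tool([.6472,-.1468,.036],0,o))
for n,(r,c) in dict(top=(130,300),scene=(120,150)).items():
    i=bot.read_camera(n)["img"][r:r+120,c:c+130,::-1]
    cv2.imwrite(f"pics/{n}1.png",i)
a=np.hstack([cv2.imread("pics/top1.png"),cv2.imread("pics/scene1.png")])
cv2.imwrite("pics/v1.png",cv2.resize(a,None,fx=3,fy=3,interpolation=cv2.INTER_CUBIC))
E
```

```text
4.8333 [ 0.3923  0.6339 -0.3702  1.6795  0.2814  0.8826 -0.0976] [ 0.6446 -0.148   0.0892]
[0.0013 0.0027 0.0532] [-0.0172  0.0008 -0.0574]
```

View pics/v1.png

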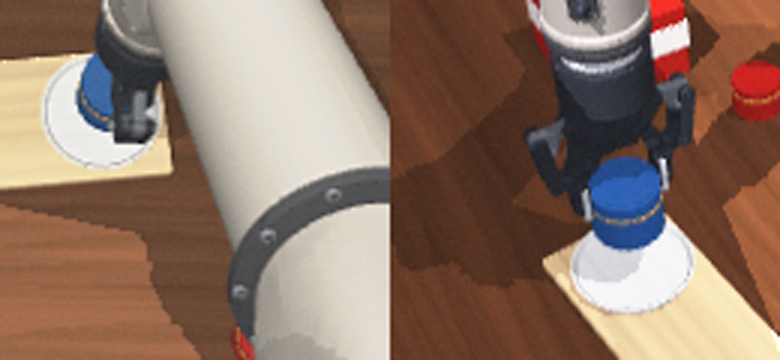

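```bash
python3 - <<'E'
from h import *
print(ray(bot.read_camera("scene"),(150+(626-390)/3,120+186/3),.119), bot.get_obs()["eef_pos"])
E
```

```text
[ 0.6445 -0.1373  0.119 ] [ 0.6451 -0.1481  0.0895]
```

```bash
python3 - <<'E'
from h import *
import cv2
c=bot.read_camera("scene")
print(ray(c,(329.5*.7,297.5*.7),.022), ray(c,(427*.7,246*.7),.05))
i=c["img"][160:230,185:275,::-1]
cv2.imwrite("pics/v2.png",cv2.resize(i,None,fx=8,fy=8,interpolation=cv2.INTER_CUBIC))
E
```

```text
[ 0.6498 -0.1366  0.022 ] [ 0.4408 -0.1366  0.05  ]
```

View pics/v2.png

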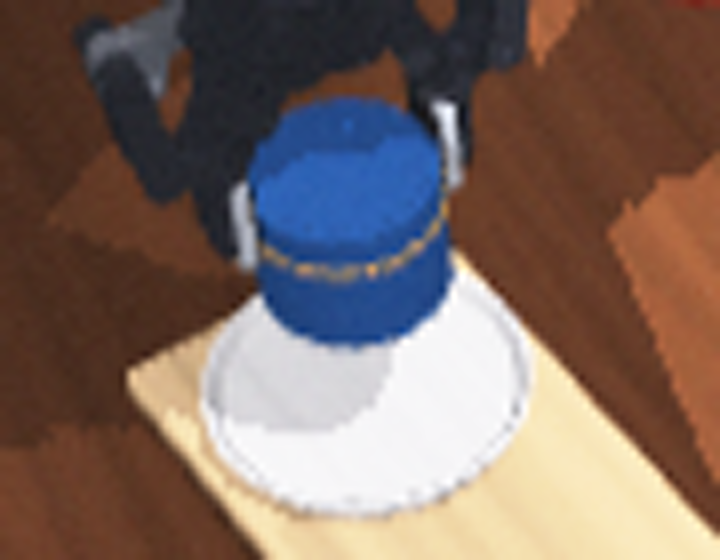

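>>> servo_tool(
  motion=[
    [[0.001,0.002,0.012,0,0,0,0],[0.001,0.0025,0.024,0,0,0,0],[0.001,0.0025,0.034,0,0,0,0],[0.001,0.0025,0.042,0,0,0,0],[0.001,0.0025,0.047,0,0,0,0],[0.001,0.0025,0.05,0,0,0,0],[0.001,0.0025,0.052,0,0,0,0],[0.001,0.0025,0.053,0,0,0,0],[0.001,0.0025,0.053,0,0,0,0],[0.001,0.0025,0.053,0,0,0,0]],
  ],
)

```text
t: 5.87
eef_pos: [0.649, -0.1471, 0.0367]
tool_rot: [0.0, 0.709, 0.705, 0.0]
contact_force: [0.6, 0.7, -2.3]
gripper_width: 0.713
grasp_force: 34.1
```

>>> servo_tool(
  motion=[
    [[0,0,0.0004,0,0,0,0],[0,0,0.0008,0,0,0,0],[0,0,0.0012,0,0,0,0],[0,0,0.0016,0,0,0,0],[0,0,0.0016,0,0,0,0]],
  ],
)

```text
t: 6.28
eef_pos: [0.6491, -0.147, 0.0365]
tool_rot: [0.001, 0.709, 0.705, 0.0]
contact_force: [-4.6, 0.1, 10.7]
gripper_width: 0.713
grasp_force: 35.5
```

>>> servo_tool(
  motion=[
    [[0,0,0.001,0,0,0,0.76],[0,0,0.001,0,0,0,0.8],[0,0,0.001,0,0,0,0.9],[0,0,0.001,0,0,0,1],[0,0,0.001,0,0,0,1],[0,0,-0.005,0,0,0,1],[0,0,-0.02,0,0,0,1],[0,0,-0.045,0,0,0,1],[0,0,-0.07,0,0,0,1],[0,0,-0.09,0,0,0,1],[-0.02,-0.03,-0.1,0,0,0,1],[-0.037,-0.055,-0.1,0,0,0,1],[-0.054,-0.08,-0.1,0,0,0,1],[-0.071,-0.105,-0.1,0,0,0,1],[-0.088,-0.13,-0.1,0,0,0,1],[-0.105,-0.155,-0.1,0,0,0,1],[-0.121,-0.18,-0.1,0,0,0,1],[-0.131,-0.195,-0.1,0,0,0,1],[-0.136,-0.203,-0.1,0,0,0,1],[-0.136,-0.203,-0.1,0,0,0,1]],
  ],
)

```text
t: 7.95
eef_pos: [0.4434, -0.2836, 0.1357]
tool_rot: [0.0, 0.71, 0.704, -0.0]
contact_force: [0.7, 0.7, -0.9]
gripper_width: 1.0
grasp_force: 0.0
```

>>> servo_tool(
  motion=[
    [[0,0,0,0,0,0,1],[0,0,0,0,0,0,1],[0,0,0,0,0,0,1]],
  ],
)

```text
t: 8.2
eef_pos: [0.4465, -0.2808, 0.135]
tool_rot: [0.0, 0.708, 0.706, 0.001]
contact_force: [0.8, 0.0, 0.4]
gripper_width: 1.005
grasp_force: 0.0
```

```bash
python3 - <<'E'
from h import *
import cv2
o=bot.get_obs();print(o["t"],o["eef_pos"]);print(*tool([.4443,-.2831,.008],0,o))
i=bot.read_camera("top")["img"][140:270,265:405,::-1]
cv2.imwrite("pics/v3.png",cv2.resize(i,None,fx=4.5,fy=4.5,interpolation=cv2.INTER_CUBIC))
E
```

```text
8.2 [ 0.4465 -0.2808  0.135 ]
[-0.0024 -0.0023  0.127 ] [ 0.0144 -0.0038 -0.0289]
```

View pics/v3.png

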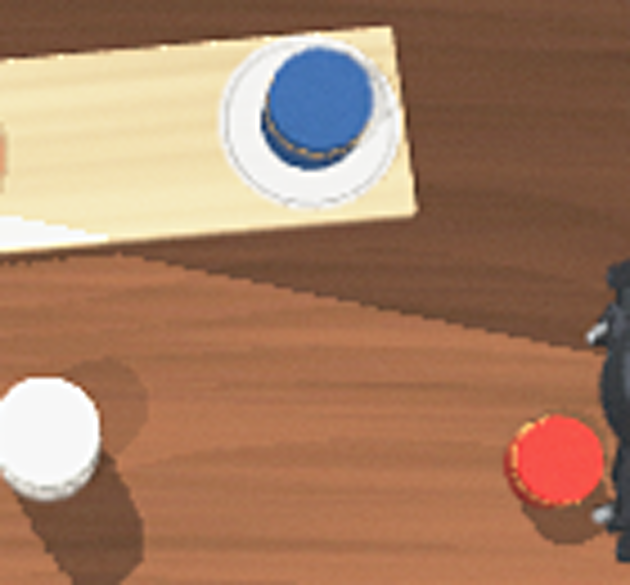

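The blue tin stands in the grey saucer (top face centre about (320,99) in the crop). Next I'll grip the red tin.

>>> servo_tool(
  motion=[
    [[-0.001,-0.001,0.02,0,0,0,1],[-0.002,-0.002,0.045,0,0,0,1],[-0.0023,-0.0023,0.07,0,0,0,1],[-0.0023,-0.0023,0.09,0,0,0,1],[-0.0023,-0.0023,0.107,0,0,0,1],[-0.0023,-0.0023,0.118,0,0,0,1],[-0.0023,-0.0023,0.123,0,0,0,1],[-0.0023,-0.0023,0.125,0,0,0,1],[-0.0023,-0.0023,0.125,0,0,0,1],[-0.0023,-0.0023,0.125,0,0,0,0],[-0.0023,-0.0023,0.125,0,0,0,0],[-0.0023,-0.0023,0.125,0,0,0,0],[-0.0023,-0.0023,0.125,0,0,0,0],[-0.0023,-0.0023,0.125,0,0,0,0],[-0.0023,-0.0023,0.125,0,0,0,0],[-0.0023,-0.0023,0.125,0,0,0,0],[-0.0023,-0.0023,0.125,0,0,0,0],[-0.0023,-0.0023,0.125,0,0,0,0],[-0.0023,-0.0023,0.125,0,0,0,0]],
  ],
  grip_force=25,
)

```text
t: 9.83
eef_pos: [0.4432, -0.2846, 0.0107]
tool_rot: [0.001, 0.709, 0.705, 0.0]
contact_force: [-0.8, 0.5, 6.1]
gripper_width: 0.574
grasp_force: 25.5
```

```bash
python3 - <<'E'
from h import *
o=bot.get_obs();print(o["t"],o["eef_pos"],o["gripper_width"])
b=ray(bot.read_camera("top"),(265+320.5/4.5-.5,140+100/4.5-.5),.066);print(b, b-[.4443,-.2831,0]+o["eef_pos"])
E
```

```text
9.8333 [ 0.4432 -0.2846  0.0107] 0.5739017508940639
[ 0.6474 -0.1425  0.066 ] [ 0.6463 -0.144   0.0767]
```

>>> servo_tool(
  motion=[
    [[0,0,-0.01,0,0,0,0],[0,0,-0.03,0,0,0,0],[0,0,-0.055,0,0,0,0],[0,0,-0.075,0,0,0,0],[0.01,0.015,-0.09,0,0,0,0],[0.026,0.037,-0.1,0,0,0,0],[0.043,0.062,-0.1,0,0,0,0],[0.06,0.087,-0.1,0,0,0,0],[0.077,0.112,-0.1,0,0,0,0],[0.094,0.136,-0.1,0,0,0,0],[0.111,0.16,-0.1,0,0,0,0],[0.125,0.182,-0.1,0,0,0,0],[0.135,0.197,-0.1,0,0,0,0],[0.14,0.204,-0.1,0,0,0,0],[0.1405,0.204,-0.1,0,0,0,0],[0.1405,0.204,-0.1,0,0,0,0],[0.1405,0.204,-0.1,0,0,0,0],[0.1405,0.204,-0.1,0,0,0,0],[0.1405,0.204,-0.1,0,0,0,0]],
  ],
)

```text
t: 11.47
eef_pos: [0.6463, -0.1462, 0.1098]
tool_rot: [0.0, 0.709, 0.705, -0.0]
contact_force: [-0.2, -0.0, -1.9]
gripper_width: 0.574
grasp_force: 26.7
```

```bash
python3 - <<'E'
from h import *
import cv2
o=bot.get_obs();print(o["t"],o["eef_pos"]);print(*tool([.6474,-.144,.0767],0,o))
i=bot.read_camera("scene")["img"][150:230,175:285,::-1]
cv2.imwrite("pics/v4.png",cv2.resize(i,None,fx=7,fy=7,interpolation=cv2.INTER_CUBIC))
E
```

```text
11.4667 [ 0.6463 -0.1462  0.1098]
[0.0022 0.0012 0.0331] [-0.0074  0.0078 -0.0765]
```

View pics/v4.png

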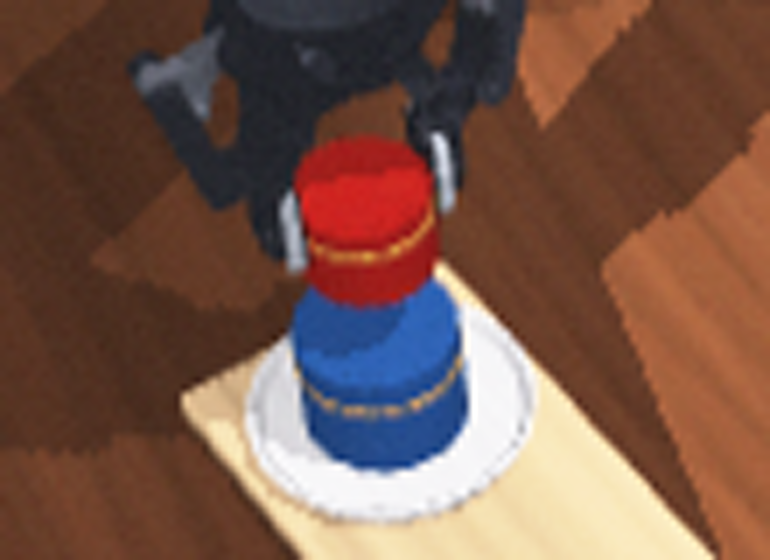

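The red tin is level above the blue one, red top at about (366,185) and blue top at (377,335), consistent with the vertical line in that view.

>>> servo_tool(
  motion=[
    [[0.001,0.001,0.008,0,0,0,0],[0.002,0.0012,0.017,0,0,0,0],[0.002,0.0012,0.024,0,0,0,0],[0.002,0.0012,0.028,0,0,0,0],[0.002,0.0012,0.031,0,0,0,0],[0.002,0.0012,0.032,0,0,0,0],[0.002,0.0012,0.0325,0,0,0,0],[0.002,0.0012,0.033,0,0,0,0],[0.002,0.0012,0.0334,0,0,0,0],[0.002,0.0012,0.0338,0,0,0,0],[0.002,0.0012,0.034,0,0,0,0],[0.002,0.0012,0.034,0,0,0,0]],
  ],
)

```text
t: 12.52
eef_pos: [0.6487, -0.1428, 0.0768]
tool_rot: [0.0, 0.709, 0.705, 0.0]
contact_force: [-2.9, 0.3, 4.8]
gripper_width: 0.578
grasp_force: 27.3
```

>>> servo_tool(
  motion=[
    [[0,0,0,0,0,0,0.62],[0,0,0,0,0,0,0.7],[0,0,0,0,0,0,0.85],[0,0,0,0,0,0,1],[0,0,0,0,0,0,1],[0,0,-0.005,0,0,0,1],[0,0,-0.02,0,0,0,1],[0,0,-0.045,0,0,0,1],[0,0,-0.07,0,0,0,1],[0,0,-0.09,0,0,0,1],[0.02,-0.014,-0.1,0,0,0,1],[0.045,-0.032,-0.1,0,0,0,1],[0.07,-0.05,-0.1,0,0,0,1]],
  ],
)

```text
t: 13.6
eef_pos: [0.599, -0.0723, 0.1771]
tool_rot: [0.001, 0.709, 0.705, 0.001]
contact_force: [0.5, 1.2, 0.5]
gripper_width: 1.001
grasp_force: 0.0
```

>>> servo_tool(
  motion=[
    [[0.025,-0.018,0,0,0,0,1],[0.05,-0.036,0,0,0,0,1],[0.075,-0.054,0,0,0,0,1],[0.1,-0.072,0,0,0,0,1],[0.125,-0.09,0,0,0,0,1],[0.15,-0.108,0,0,0,0,1],[0.175,-0.126,0,0,0,0,1],[0.195,-0.142,0,0,0,0,1],[0.208,-0.152,0,0,0,0,1],[0.214,-0.156,0,0,0,0,1],[0.214,-0.156,0,0,0,0,1],[0.214,-0.156,0,0,0,0,1],[0.214,-0.156,0,0,0,0,1],[0.214,-0.156,0,0,0,0,1]],
  ],
)

```text
t: 14.77
eef_pos: [0.4447, 0.1411, 0.1756]
tool_rot: [0.0, 0.71, 0.705, -0.0]
contact_force: [-0.1, 0.2, -0.1]
gripper_width: 0.999
grasp_force: 0.0
```

```bash
python3 - <<'E'
from h import *
import cv2
o=bot.get_obs();print(o["t"],o["eef_pos"],o["q"]);print(*tool([.4418,.1401,.03],0,o))
i=bot.read_camera("top")["img"][130:270,150:400,::-1]
cv2.imwrite("pics/v5.png",cv2.resize(i,None,fx=3.2,fy=3.2,interpolation=cv2.INTER_CUBIC))
E
```

```text
14.7667 [0.4447 0.1411 0.1756] [ 0.0518  0.2521 -0.561   2.065   0.1749  0.8694 -0.6156]
[-0.001  -0.0029  0.1456] [ 0.0008  0.0022 -0.0829]
```

View pics/v5.png

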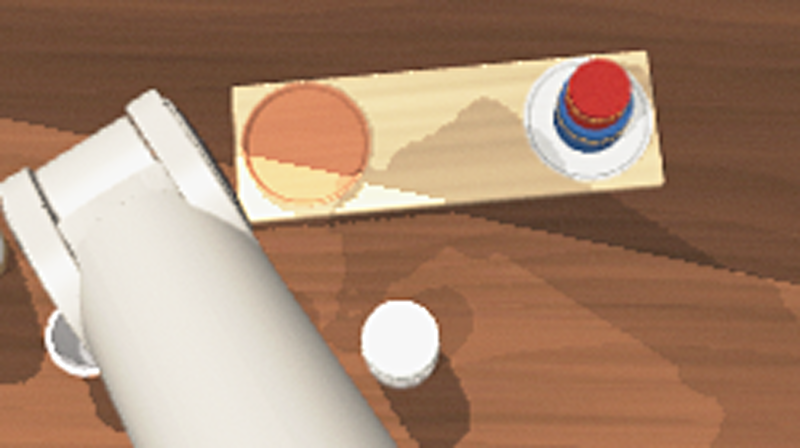

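The red tin sits on the blue (red top about (600,88), centred in the saucer); the white jar is unmoved. Descending on the yellow jar.

>>> servo_tool(
  motion=[
    [[-0.0005,-0.0015,0.015,0,0,0,1],[-0.001,-0.0028,0.035,0,0,0,1],[-0.001,-0.0028,0.055,0,0,0,1],[-0.001,-0.0028,0.075,0,0,0,1],[-0.001,-0.0028,0.095,0,0,0,1],[-0.001,-0.0028,0.115,0,0,0,1],[-0.001,-0.0028,0.13,0,0,0,1],[-0.001,-0.0028,0.138,0,0,0,1],[-0.001,-0.0028,0.141,0,0,0,1],[-0.001,-0.0028,0.141,0,0,0,1],[-0.001,-0.0028,0.141,0,0,0,1],[-0.001,-0.0028,0.141,0,0,0,0],[-0.001,-0.0028,0.141,0,0,0,0],[-0.001,-0.0028,0.141,0,0,0,0],[-0.001,-0.0028,0.141,0,0,0,0],[-0.001,-0.0028,0.141,0,0,0,0],[-0.001,-0.0028,0.141,0,0,0,0],[-0.001,-0.0028,0.141,0,0,0,0],[-0.001,-0.0028,0.141,0,0,0,0]],
  ],
  grip_force=30,
)

```text
t: 16.4
eef_pos: [0.4418, 0.1414, 0.0357]
tool_rot: [0.001, 0.709, 0.705, 0.001]
contact_force: [-0.5, -0.4, 5.2]
gripper_width: 0.697
grasp_force: 31.5
```

```bash
python3 - <<'E'
from h import *
o=bot.get_obs();print(o["t"],o["eef_pos"],o["gripper_width"])
print(ray(bot.read_camera("top"),(150+600.5/3.2-.5,130+88/3.2-.5),.102))
E
```

```text
16.4 [0.4418 0.1414 0.0357] 0.6970715071931083
[ 0.6484 -0.1415  0.102 ]
```

>>> servo_tool(
  motion=[
    [[0,0,-0.01,0,0,0,0],[0,0,-0.03,0,0,0,0],[0,0,-0.05,0,0,0,0],[0,0.01,-0.065,0,0,0,0],[0,0.03,-0.07,0,0,0,0],[-0.01,0.05,-0.07,0,0,0,0],[-0.028,0.068,-0.07,0,0,0,0],[-0.046,0.086,-0.07,0,0,0,0],[-0.064,0.104,-0.07,0,0,0,0],[-0.082,0.121,-0.07,0,0,0,0],[-0.1,0.138,-0.07,0,0,0,0],[-0.118,0.155,-0.07,0,0,0,0],[-0.136,0.17,-0.07,0,0,0,0],[-0.15,0.182,-0.07,0,0,0,0],[-0.16,0.189,-0.07,0,0,0,0],[-0.164,0.192,-0.07,0,0,0,0],[-0.164,0.192,-0.07,0,0,0,0],[-0.164,0.192,-0.07,0,0,0,0],[-0.164,0.192,-0.07,0,0,0,0],[-0.164,0.192,-0.07,0,0,0,0]],
  ],
)

```text
t: 18.12
eef_pos: [0.6316, -0.0221, 0.1049]
tool_rot: [-0.0, 0.708, 0.706, 0.0]
contact_force: [0.4, -0.5, -2.2]
gripper_width: 0.694
grasp_force: 33.4
```

```bash
python3 - <<'E'
from h import *
o=bot.get_obs();print(o["t"],o["eef_pos"],o["contact_force"]);print(*tool([.6337,-.0228,.0477],0,o))
E
```

```text
18.1167 [ 0.6316 -0.0221  0.1049] [ 0.3974 -0.4849 -2.1581]
[-0.0007  0.0022  0.0572] [-0.0047 -0.0063 -0.033 ]
```

>>> servo_tool(
  motion=[
    [[0,0.001,0.01,0,0,0,0],[-0.0005,0.0015,0.023,0,0,0,0],[-0.0005,0.0015,0.036,0,0,0,0],[-0.0005,0.0015,0.046,0,0,0,0],[-0.0005,0.0015,0.052,0,0,0,0],[-0.0005,0.0015,0.055,0,0,0,0],[-0.0005,0.0015,0.056,0,0,0,0],[-0.0005,0.0015,0.0566,0,0,0,0],[-0.0005,0.0015,0.0572,0,0,0,0],[-0.0005,0.0015,0.0577,0,0,0,0],[-0.0005,0.0015,0.0582,0,0,0,0],[-0.0005,0.0015,0.0584,0,0,0,0],[-0.0005,0.0015,0.0584,0,0,0,0]],
  ],
)

```text
t: 19.2
eef_pos: [0.634, -0.0241, 0.0478]
tool_rot: [0.0, 0.709, 0.705, 0.0]
contact_force: [-4.2, 0.1, 7.9]
gripper_width: 0.692
grasp_force: 34.5
```

>>> servo_tool(
  motion=[
    [[0,0,0,0,0,0,0.73],[0,0,0,0,0,0,0.8],[0,0,0,0,0,0,0.9],[0,0,0,0,0,0,1],[0,0,0,0,0,0,1],[0,0,-0.005,0,0,0,1],[0,0,-0.02,0,0,0,1],[0,0,-0.045,0,0,0,1],[0,0,-0.07,0,0,0,1],[0,0,-0.095,0,0,0,1],[0,0,-0.115,0,0,0,1],[0.02,-0.013,-0.125,0,0,0,1],[0.045,-0.03,-0.13,0,0,0,1]],
  ],
)

```text
t: 20.28
eef_pos: [0.6059, 0.0189, 0.1788]
tool_rot: [0.002, 0.711, 0.704, 0.001]
contact_force: [0.4, 1.2, 0.8]
gripper_width: 0.999
grasp_force: 0.0
```

>>> servo_tool(
  motion=[
    [[0.025,-0.017,0,0,0,0,1],[0.05,-0.033,0,0,0,0,1],[0.075,-0.05,0,0,0,0,1],[0.1,-0.067,0,0,0,0,1],[0.125,-0.083,0,0,0,0,1],[0.15,-0.1,0,0,0,0,1],[0.175,-0.117,0,0,0,0,1],[0.2,-0.133,0,0,0,0,1],[0.22,-0.147,0,0,0,0,1],[0.232,-0.155,0,0,0,0,1],[0.236,-0.157,0,0,0,0,1],[0.236,-0.157,0,0,0,0,1],[0.236,-0.157,0,0,0,0,1],[0.236,-0.157,0,0,0,0,1],[0.236,-0.157,0,0,0,0,1]],
  ],
)

```text
t: 21.53
eef_pos: [0.449, 0.2564, 0.1762]
tool_rot: [0.0, 0.71, 0.705, -0.0]
contact_force: [0.3, 0.8, 0.1]
gripper_width: 1.0
grasp_force: 0.0
```

```bash
python3 - <<'E'
from h import *
import cv2
o=bot.get_obs();print(o["t"],o["eef_pos"],o["q"]);print(*tool([.4469,.2576,.022],0,o))
i=bot.read_camera("scene")["img"][110:390,170:450,::-1]
cv2.imwrite("pics/v6.png",cv2.resize(i,(600,600),interpolation=cv2.INTER_CUBIC))
E
```

```text
21.5333 [0.449  0.2564 0.1762] [-0.1422  0.3434 -0.5987  1.9537  0.2422  0.9155 -0.8701]
[ 0.0013 -0.0021  0.1542] [ 0.0001  0.0067 -0.0841]
```

View pics/v6.png

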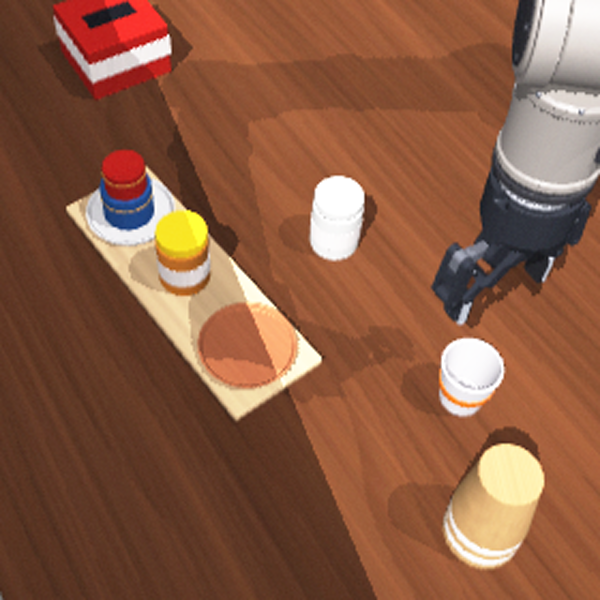

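Everything placed stands well; the open gripper is above the cup at (470,375). Descending.

>>> servo_tool(
  motion=[
    [[0.0005,-0.001,0.015,0,0,0,1],[0.001,-0.002,0.035,0,0,0,1],[0.001,-0.002,0.055,0,0,0,1],[0.001,-0.002,0.075,0,0,0,1],[0.001,-0.002,0.095,0,0,0,1],[0.001,-0.002,0.115,0,0,0,1],[0.001,-0.002,0.135,0,0,0,1],[0.001,-0.002,0.148,0,0,0,1],[0.001,-0.002,0.153,0,0,0,1],[0.001,-0.002,0.153,0,0,0,1],[0.001,-0.002,0.153,0,0,0,1],[0.001,-0.002,0.153,0,0,0,0],[0.001,-0.002,0.153,0,0,0,0],[0.001,-0.002,0.153,0,0,0,0],[0.001,-0.002,0.153,0,0,0,0],[0.001,-0.002,0.153,0,0,0,0],[0.001,-0.002,0.153,0,0,0,0],[0.001,-0.002,0.153,0,0,0,0],[0.001,-0.002,0.153,0,0,0,0]],
  ],
  grip_force=25,
)

```text
t: 23.17
eef_pos: [0.447, 0.2594, 0.0248]
tool_rot: [0.0, 0.709, 0.705, 0.001]
contact_force: [-0.5, -1.6, 6.0]
gripper_width: 0.733
grasp_force: 25.9
```

>>> servo_tool(
  motion=[
    [[0,0,-0.006,0,0,0,0],[0,0,-0.02,0,0,0,0],[0,0,-0.038,0,0,0,0],[0,0,-0.055,0,0,0,0],[-0.008,0.008,-0.067,0,0,0,0],[-0.022,0.023,-0.07,0,0,0,0],[-0.038,0.04,-0.07,0,0,0,0],[-0.054,0.057,-0.07,0,0,0,0],[-0.07,0.074,-0.07,0,0,0,0],[-0.086,0.091,-0.07,0,0,0,0],[-0.102,0.108,-0.07,0,0,0,0],[-0.118,0.125,-0.07,0,0,0,0],[-0.134,0.142,-0.07,0,0,0,0],[-0.148,0.157,-0.07,0,0,0,0],[-0.158,0.168,-0.07,0,0,0,0],[-0.163,0.173,-0.07,0,0,0,0],[-0.163,0.173,-0.07,0,0,0,0],[-0.163,0.173,-0.07,0,0,0,0],[-0.163,0.173,-0.07,0,0,0,0],[-0.163,0.173,-0.07,0,0,0,0]],
  ],
)

```text
t: 24.83
eef_pos: [0.6173, 0.0965, 0.0934]
tool_rot: [-0.0, 0.708, 0.706, 0.0]
contact_force: [-0.9, -0.2, -1.2]
gripper_width: 0.732
grasp_force: 27.9
```

```bash
python3 - <<'E'
from h import *
import cv2
o=bot.get_obs();print(o["t"],o["eef_pos"]);print(*tool([.6201,.0963,.0408],0,o))
i=bot.read_camera("scene")["img"][150:300,200:350,::-1]
cv2.imwrite("pics/v7.png",cv2.resize(i,(600,600),interpolation=cv2.INTER_CUBIC))
E
```

```text
24.8333 [0.6173 0.0965 0.0934]
[-0.0002  0.0028  0.0526] [-0.0062 -0.0063 -0.0303]
```

View pics/v7.png

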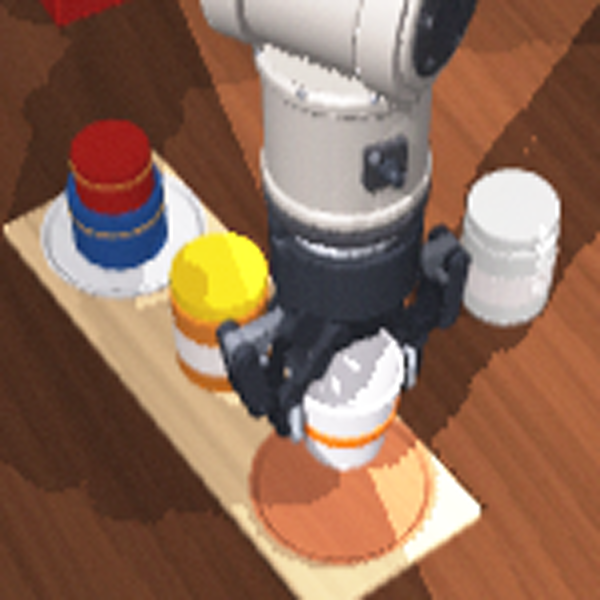

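The cup hangs upright over the copper saucer (foot at about (346,450)). Lowering it.

>>> servo_tool(
  motion=[
    [[0,0.001,0.01,0,0,0,0],[0,0.0018,0.022,0,0,0,0],[0,0.0018,0.034,0,0,0,0],[0,0.0018,0.043,0,0,0,0],[0,0.0018,0.048,0,0,0,0],[0,0.0018,0.05,0,0,0,0],[0,0.0018,0.051,0,0,0,0],[0,0.0018,0.0516,0,0,0,0],[0,0.0018,0.0522,0,0,0,0],[0,0.0018,0.0528,0,0,0,0],[0,0.0018,0.0534,0,0,0,0],[0,0.0018,0.0536,0,0,0,0],[0,0.0018,0.0536,0,0,0,0]],
  ],
)

```text
t: 25.97
eef_pos: [0.6207, 0.0951, 0.0409]
tool_rot: [0.0, 0.709, 0.705, 0.001]
contact_force: [-2.1, -0.7, 5.1]
gripper_width: 0.739
grasp_force: 27.8
```

Contact made; release, rise and back off toward the robot.

>>> servo_tool(
  motion=[
    [[0,0,0,0,0,0,0.77],[0,0,0,0,0,0,0.82],[0,0,0,0,0,0,0.9],[0,0,0,0,0,0,1],[0,0,0,0,0,0,1],[0,0,-0.005,0,0,0,1],[0,0,-0.02,0,0,0,1],[0,0,-0.045,0,0,0,1],[0,0,-0.07,0,0,0,1],[0,0,-0.1,0,0,0,1],[0,0,-0.13,0,0,0,1],[0.01,-0.025,-0.15,0,0,0,1],[0.02,-0.05,-0.17,0,0,0,1],[0.03,-0.075,-0.18,0,0,0,1],[0.04,-0.1,-0.18,0,0,0,1],[0.05,-0.125,-0.18,0,0,0,1],[0.06,-0.15,-0.18,0,0,0,1],[0.06,-0.15,-0.18,0,0,0,1],[0.06,-0.15,-0.18,0,0,0,1],[0.06,-0.15,-0.18,0,0,0,1]],
  ],
)

```text
t: 27.63
eef_pos: [0.4711, 0.1555, 0.2208]
tool_rot: [0.001, 0.709, 0.705, 0.001]
contact_force: [-0.3, 0.0, 0.3]
gripper_width: 1.0
grasp_force: 0.0
```

```bash
python3 - <<'E'
from h import *
import cv2
a=bot.read_camera("top")["img"][130:270,150:400,::-1];b=bot.read_camera("scene")["img"][130:270,170:420,::-1]
cv2.imwrite("pics/v8.png",cv2.resize(np.vstack([a,b]),None,fx=2.14,fy=2.14,interpolation=cv2.INTER_CUBIC))
E
```

```text
(no output)
```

View pics/v8.png

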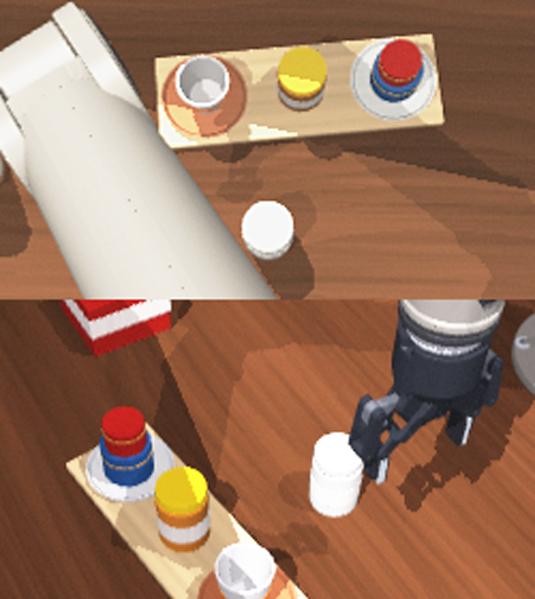

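Everything stands upright: cup rim at about (203,82), yellow lid (302,71). I'll check these numerically, then hand in.

```bash
python3 - <<'E'
from h import *
c=bot.read_camera("top")
cup=ray(c,(150+203/2.14,130+82/2.14),.084);y=ray(c,(150+302.5/2.14,130+71.5/2.14),.098);print(cup,y)
if np.hypot(*(cup-[.6201,.0945,0])[:2])<.009 and np.hypot(*(y-[.6337,-.0241,0])[:2])<.009: print(bot.hand_in())
E
```

```text
[0.6188 0.0926 0.084 ] [ 0.6302 -0.0258  0.098 ]
the job is handed in; nothing more can be done
None
```

The serving board is laid out and the job is handed in at about 28 s: by camera every piece is upright and within about 4 mm of its target, and the white-lidded jar, tissue box and cup stack were not touched, though no verdict came back.

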